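# File the slide case upright

## Task

The blue slide case lies flat on the white filing stand with its near end hanging over the deck's edge. Tip it up so that it stands upright on its thin far edge on the deck, flat and squarely against the grey case already filed there, then swing the blue keeper arm across in front of it until the arm is fully closed. Leave the jars and the other things on the bench where they are.

Things in the scene. Friction and masses are not known exactly. Their poses are not given: they have to be found in the camera images.
- stand: White filing stand, fixed; place and yaw change. Origin on the bench (z = 0) straight under the front face of the fixed grey case already filed on it; +x away from the robot, +y left, z up. The grey case stands behind the plane x = 0, 120 mm wide (y -60 to +60 mm), top 200 mm above the bench, with an end plate (to 210 mm) behind it.
- deck_front (a point): Middle of the deck's front top edge. The deck is flat, 10 mm thick, its top 60 mm above the bench, 160 mm wide (y -80 to +80 mm of the stand), from stand x = -98 mm (this edge) to +46 mm. Nothing is under the slide case in front of this edge; a leg plate stands 15 mm behind it, under the deck.
- slide_case: Loose blue slide case, a flat box 140 (own x) x 120 (y) x 32 mm (z), 0.18 to 0.34 kg, latches on its -x end, white label on top. Origin: centre of its underside. Starts flat on the deck, its +x end 4 to 18 mm short of the grey case, slightly askew. Filed: +x end down on the deck, label against the grey case, underside facing the robot at stand x = -32 mm, origin 130 mm above the bench.
- case_free_edge (a point): Middle of the lower edge of the slide case's -x (latch) end. At the start it hangs 46 to 60 mm out in front of the deck, 60 mm above the bench, with clear space under it; filed, it is the upper front edge, 200 mm above the bench.
- keeper (a joint): Angle of the blue keeper arm about its vertical pivot, rad. 2.0 is fully closed (hard stop): the arm lies straight across the deck, 4 mm in front of the filed case. Starts at 0 to 0.4, swung out to the left front. Closes counter-clockwise seen from above, light friction (0.06 N m), stays where left. 118 mm long, 86 mm above the bench at its top: closes only once the case is upright.
- keeper_pivot (a point): Point on the keeper arm's vertical pivot axis, 42 mm in front of the grey case's face and 86 mm to the left of the stand's middle, 74 mm above the bench.
- keeper_knob (a point): Centre of the top of the black upright knob on the keeper arm, 114 mm above the bench: a cylinder 18 mm across standing 29 mm above the arm, 92 mm from the pivot axis. With the arm fully closed it is 36 mm nearer the robot (stand -x) and 85 mm to the right (stand -y) of the pivot.
- hdpe_jar: Translucent jar with white lid, 57 mm across, 98 mm high, loose, on the bench right of the stand. Origin at the centre of its underside. Leave alone.
- powder_jar: White-lid jar of powder, 52 mm across, 82 mm high, loose, on the bench right of the stand, nearer the robot than the other jar. Origin at the centre of its underside. Leave alone.
- shot_glass: Small measuring glass, 53 mm across, 56 mm high, loose, on the bench well to the left of the stand. Origin at the centre of its underside. Leave alone.
- label_roll: White roll of labels lying flat, 60 mm across, 22 mm high, loose, far to the left of the stand. Origin at the centre of its underside. Leave alone.
- marker: Black marker pen lying on the bench, 133 mm long, far to the left of the stand. Origin at its middle. Leave alone.

How it is judged:
On the way, in this order (a step that is already met when the one before it is completed fails the run):
1. the slide case stands upright on its thin edge on the deck, before the keeper is closed (angle between slide_case's own x axis and vertical above 3.02 rad and height (world z) of slide_case between 0.122 and 0.138 m and value of joint keeper below 1.9 rad), for 0.2 s.
2. the keeper arm is closed (value of joint keeper above 1.9 rad), for 0.2 s.
At the end, for the whole second after the job is handed in: The slide case stands on its thin +x edge on the deck, latches up, within 0.08 rad of vertical and of square to the grey case, its labelled face within 6 mm of the grey case, within 20 mm of the middle of the deck, at rest; the keeper arm is closed to within 0.1 rad of its stop (angle between slide_case's own x axis and vertical above 3.06 rad and angle between the z axis of slide_case and the x axis of stand, either way round below 0.08 rad and x of slide_case in the frame of stand between -0.038 and -0.026 m and y of slide_case in the frame of stand between -0.02 and 0.02 m and height (world z) of slide_case between 0.125 and 0.135 m and value of joint keeper above 1.9 rad and linear speed of slide_case below 0.02 m/s); the robot touches nothing.
It fails at once if a neighbour was moved more than 25 mm (distance of any of hdpe_jar, powder_jar, shot_glass, label_roll, marker from where it was at the start of the episode above 0.025 m).
It also fails if it takes over 72 s, if anything falls off the work surface, if the arm or the gripper's body presses on something with over 40 N, if the wrist force passes 120 N, or if a joint passes its speed limit or range.

## Robot

A 6-joint arm with a two-finger parallel gripper is mounted at the origin on a cart in front of the work surface, level with it; the furniture and walls round the work are solid. World frame = base frame: x ahead of the robot, y to its left, z up, the work surface at z = 0. Lengths are in m, angles in rad, forces in N, time in s.
With the tool pointing down it reaches from about 0.25 to 0.775 m from the base axis. Payload 4 kg.
Tool frame: the origin (TCP) lies at the very end of the fingers, on their centre line; the grasp point (between the pads) lies 19 mm behind it; z points along the fingers, y is the line along which they close (so a half turn about z gives the same grasp; the last joint's range is limited). The gripper opens to 94 mm and grips with 3 to 60 N. Pads are 16 mm wide; open, the fingers measure 119 mm over their backs; the gripper's body (75 mm by 177 mm) begins 78 mm behind the grasp point.
Start: joints at [-1.351, 0.087, 1.371, -0, 1.684, -0.103], TCP at [0.174, -0.522, 0.206] pointing down, gripper open.
Joint ranges: [-3.1, 3.1], [-0.76, 2.03], [0.27, 2.55], [-1.08, 4.22], [0.17, 2.65], [-2.57, 2.57]. Speed limits (rad/s): [2.79, 2.79, 3.14, 3.14, 3.14, 3.14].

## Interface

Orientations are given as a rotation vector (axis times angle).
In Python, from plant import bot gives the robot as it stands. The module is installed in compiled form; this text tells all that it offers.
- The arm moves only by the tool arm_command, never from a script. Its argument "series" is a list of rows, each an object with "delta_pos": the shift along the tool's x, y, z in cm, a list of three; "twist": the turn about the tool's z in rad. A call has exactly 5 rows; each row is the pose to reach, as a shift and turn from the pose commanded when the call began, along the tool's axes at that moment; what a row does not reach only later rows make up. A row lasts 1/12 s, in which the tool goes at most 41.7 mm and 7.16 degrees, less where a joint would pass 70% of its speed; a pose out of reach is approached as far as the arm can. A call with a gripper value outside its range is refused whole. "fingers" is the opening, from 0 (shut) to 1 (fully open), set as the call begins (left out, the last holds). The fingers move at their own pace and stop on an object; "newtons" is the grip in N (left out, the last holds). Time passes only in rows, so rows that repeat a pose let the fingers close, or fill a call up. It gives the time, the measured TCP pose, the force, the opening and the grip force at its end, in the units of the state.
- bot.get_obs(): the state, without advancing time (a new reading comes with each control period).
- bot.camera(name): name is "side" or "top"; returns a dict with "color" (420x560x3 uint8, red, green, blue), "depth" (420x560 float32, m along the optical axis (not along the pixel's ray), 0 where there is no reading), "K" (3x3 intrinsics, pixels), "position" and "orientation" of the camera in the world. Camera axes: x right, y up, looking along -z (the intrinsics and any distortion apply to the point x, -y, -z); pixel columns grow to the right and rows downward; lengths in m; the calibration is good to about 2 mm. A picture is of the moment at which its call begins.
- bot.sign_off(): hands the job in; it is judged then, once.
Trained networks look in a picture, given as the dict that the camera call returned (one of the last four; its "shot" number tells which), for a name from the list of things; names that differ only in an ending like _2 or _b are one class to them, and where a whole thing is asked for, a point or a joint stands for the part that bears it (a point fixed in the world has none). Each returns a list of dicts, best first, with "confidence" (0 to 1); they miss things now and then, are a little off and sometimes report something else, mostly with a low value. They report only what shows in the picture. A call takes as long as a camera call.
- bot.masks_of(target, picture): "pixels" (420x560 bool, what is visible of it) and "position" ([column, row] in pixels, amid what is visible of it).
The state is a dict: "time": time; "joint_pos": joint angles; "qvel": joint speeds; "effort": joint torques, N m; "ee_pos": TCP position; "tcp_rot": TCP orientation; "force": force on the tool from outside, world axes, zero at the start; "ft_torque": the same for the moment, N m; "gripper_width": finger opening in m; "gripper_force": force on a finger pad.
Only numpy, scipy, OpenCV 4.12 (cv2) and the standard library are available. Lean on these libraries where they do the work, as an engineer would, in place of code of your own. Each camera call takes 0.05 s, during which the arm holds its last target. There are 200 camera calls.

## Working session

There is one attempt and no reset: what is moved stays moved. The work goes in short steps, Python scripts to look and compute and a tool call to move; the robot and the scene stay as the last step left them, time stands still between calls to the robot, and variables do not carry over. Pictures are saved under pics/ and viewed, at most 10 in all, crops included, and the job is handed in when it is done.

Besides the shell and the picture viewer there is one more tool, called after "Emit:" as name(argument=value, ...) on one line, values as JSON. arm_command: Moves the arm, as the interface text tells. Its arguments: {"type":"object","properties":{"series":{"type":"array","items":{"type":"object","properties":{"delta_pos":{"type":"array","items":{"type":"number"}},"twist":{"type":"number"}}}},"fingers":{"type":"number"},"newtons":{"type":"number"}},"required":["series"]}

```bash
mkdir -p pics; cat > h.py <<'E'
import numpy as np, cv2
from scipy.spatial.transform import Rotation as R
from plant import bot
def rot(o):
    o=np.array(o,float)
    if o.shape==(3,3): return o
    return (R.from_rotvec(o) if o.size==3 else R.from_quat(o)).as_matrix()
def cloud(p):
    d=p["depth"];K=p["K"];v,u=np.mgrid[:d.shape[0],:d.shape[1]]
    c=np.stack([(u-K[0,2])/K[0,0]*d,-(v-K[1,2])/K[1,1]*d,-d],-1)
    w=c@rot(p["orientation"]).T+np.array(p["position"]);w[d<=0]=np.nan
    return w
def save(p,n): cv2.imwrite("pics/"+n,p["color"][:,:,::-1])
E
python3 - <<'E'
from h import *
np.set_printoptions(precision=4,suppress=True)
o=bot.get_obs();print(o)
ims=[]
for n in("top","side"):
    p=bot.camera(n);ims.append(p["color"]);print(n,{k:v for k,v in p.items() if k not in("color","depth")})
    w=cloud(p)
    for t in("slide_case","stand","keeper","keeper_knob","deck_front","case_free_edge","hdpe_jar","powder_jar","shot_glass"):
        for m in bot.masks_of(t,p)[:1]:
            q=w[m["pixels"]];q=q[~np.isnan(q[:,0])]
            print(t,round(m["confidence"],2),m["position"],m["pixels"].sum(),np.median(q,0),q.min(0),q.max(0))
i=np.hstack(ims);cv2.imwrite("pics/a.png",cv2.resize(i,(800,300),interpolation=cv2.INTER_AREA)[:,:,::-1])
E
```

```text
{'time': 0.0, 'joint_pos': array([-1.3511,  0.0879,  1.3722,  0.    ,  1.6836, -0.1031]), 'qvel': array([ 0.0001,  0.0004, -0.0008, -0.0004, -0.0017, -0.0004]), 'effort': array([  0.0001, -34.0183, -30.2425,   0.0717,   0.0329,  -0.0002]), 'ee_pos': array([ 0.1744, -0.5211,  0.2043]), 'tcp_rot': array([-3.0986, -0.5046,  0.0002]), 'force': array([-0.0502, -0.1341, -0.1708]), 'ft_torque': array([-0.0019, -0.0394,  0.0037]), 'gripper_force': 0.0, 'gripper_width': 0.09386106423347787}
top {'K': array([[406.3561,   0.    , 280.5114],
       [  0.    , 406.3561, 215.9227],
       [  0.    ,   0.    ,   1.    ]]), 'position': array([ 0.3325, -0.0918,  1.0444]), 'orientation': array([ 0.153 , -0.1463, -1.5708]), 'shot': 1}
slide_case 0.75 [338.4, 208.5] 2901 [ 0.529  -0.2276  0.0919] [ 0.4432 -0.3156 -0.0006] [ 0.6172 -0.1442  0.0989]
stand 0.94 [372.5, 176.3] 3893 [ 0.5976 -0.2872  0.1172] [ 0.4735 -0.4223 -0.005 ] [ 0.7454 -0.0946  0.2129]
keeper 0.93 [291.3, 187.3] 372 [ 0.5894 -0.1236  0.0854] [ 0.549  -0.2001 -0.0026] [ 0.624  -0.0943  0.1171]
keeper_knob 0.76 [304.4, 189.6] 377 [ 0.59
[... 1177 characters left out ...]
 0.6978 -0.0938  0.115 ]
keeper_knob 0.64 [255.0, 211.1] 322 [ 0.5926 -0.1089  0.085 ] [ 0.5466 -0.2651  0.0003] [ 0.6694 -0.0938  0.115 ]
deck_front 0.95 [270.8, 174.2] 3466 [ 0.6038 -0.2617  0.1214] [ 0.4797 -2.3897 -0.5022] [ 1.62   -0.0938  0.2107]
case_free_edge 0.96 [291.0, 197.7] 1637 [ 0.5197 -0.2084  0.0914] [ 0.4423 -0.311   0.0614] [ 0.6188 -0.1412  0.0949]
hdpe_jar 0.71 [308.5, 173.9] 476 [ 0.5324 -0.4132  0.0715] [ 0.4733 -2.3763 -0.6251] [ 1.0347 -0.2573  0.0988]
powder_jar 0.59 [327.3, 189.5] 441 [ 0.4615 -0.3498  0.0579] [ 0.4434 -0.5784 -0.0001] [ 0.5409 -0.2344  0.0919]
shot_glass 0.6 [252.6, 282.4] 795 [0.5075 0.0874 0.038 ] [ 0.4826 -0.0131 -0.001 ] [0.5738 0.1048 0.0581]
```

View pics/a.png

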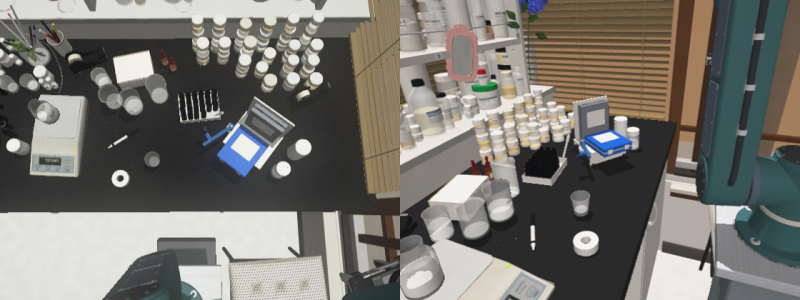

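```bash
cat >> h.py <<'E'
def fit(P):
    # z-slab points -> minAreaRect centre, size, angle
    (c,s,a)=cv2.minAreaRect((P[:,:2]*1000).astype(np.float32)); return np.round(c,1),np.round(s,1),round(a,2)
E
python3 - <<'E'
from h import *
from scipy.spatial import cKDTree
np.set_printoptions(precision=4,suppress=True)
for n in("top","side"):
    p=bot.camera(n);w=cloud(p).reshape(-1,3);c=p["color"].reshape(-1,3).astype(int)
    roi=(abs(w[:,0]-.57)<.15)&(abs(w[:,1]+.26)<.17)
    def sl(a,b,f=True):
        q=w[roi&f&(w[:,2]>a)&(w[:,2]<b)]
        return q[[len(x)>6 for x in cKDTree(q).query_ball_point(q,.008)]] if len(q) else q
    blue=(c[:,2]>c[:,0]+60)
    white=(c.min(1)>150)
    for nm,q in(("grey top",sl(.192,.2045)),("plate",sl(.2065,.216)),("deck",sl(.053,.066)),("case",sl(.085,.1,(w[:,0]<.63)&(w[:,1]<-.14)))):
        if len(q)>4: print(n,nm,len(q),fit(q),np.median(q[:,2]))
        if len(q)>4: print(cv2.boxPoints(cv2.minAreaRect((q[:,:2]*1000).astype(np.float32))).round(0).tolist())
    q=sl(.105,.122,w[:,1]>-.2); print(n,"knob",q.mean(0) if len(q) else None,len(q))
    x0,y0=(270,120) if n=="top" else (200,120)
    cv2.imwrite(f"pics/b_{n}.png",cv2.resize(p["color"][y0:y0+130,x0:x0+170],(680,520),interpolation=cv2.INTER_CUBIC)[:,:,::-1])
E
```

```text
top grey top 968 (array([ 610.5, -299.3]), array([146.5,  37. ]), 52.17) 0.19911377532090407
[[551.0, -346.0], [580.0, -368.0], [670.0, -253.0], [641.0, -230.0]]
top plate 187 (array([ 626.1, -310.8]), array([147.4,   7.5]), 51.89) 0.20883467973219982
[[578.0, -366.0], [584.0, -371.0], [675.0, -255.0], [669.0, -251.0]]
top deck 1046 (array([ 596.3, -243.1]), array([387., 141.]), 51.88) 0.059594364229946906
[[421.0, -352.0], [532.0, -439.0], [771.0, -134.0], [660.0, -47.0]]
top case 3261 (array([ 557.4, -279.2]), array([185.8, 288.3]), 20.13) 0.09202258942108565
[[421.0, -176.0], [520.0, -447.0], [694.0, -383.0], [595.0, -112.0]]
top knob [ 0.6092 -0.1146  0.1139] 60
side grey top 383 (array([ 612.5, -300.2]), array([147.9,  43.6]), 50.8) 0.19936393238724104
[[549.0, -344.0], [583.0, -371.0], [676.0, -257.0], [642.0, -229.0]]
side plate 67 (array([ 626.4, -310.2]), array([140.8,   7.6]), 53.19) 0.20883192281671553
[[581.0, -364.0], [587.0, -369.0], [672.0, -256.0], [665.0, -252.0]]
side deck 459 (array([ 569.2, -231.7]), array([382.2, 206.8]), 54.76) 0.06017775751347265
[[375.0, -328.0], [543.0, -447.0], [764.0, -135.0], [595.0, -16.0]]
side case 1407 (array([ 516.9, -286.5]), array([264.6, 183.2]), 67.65) 0.09207533993675932
[[382.0, -374.0], [551.0, -444.0], [652.0, -199.0], [482.0, -129.0]]
side knob [ 0.6178 -0.1233  0.112 ] 67
```

View pics/b_top.png

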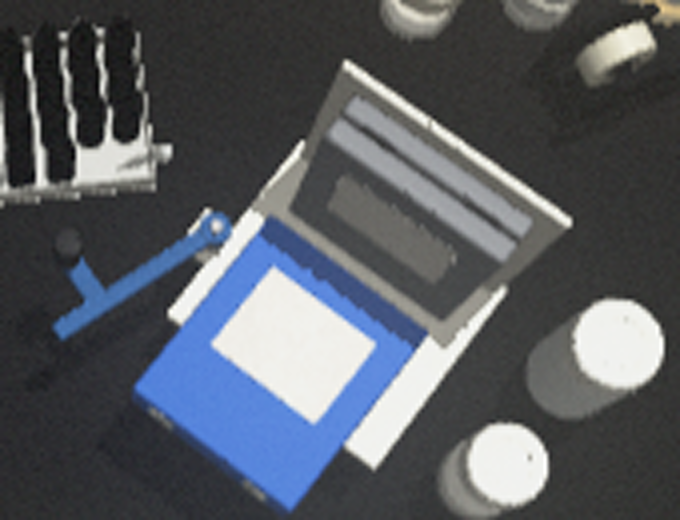

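View pics/b_side.png

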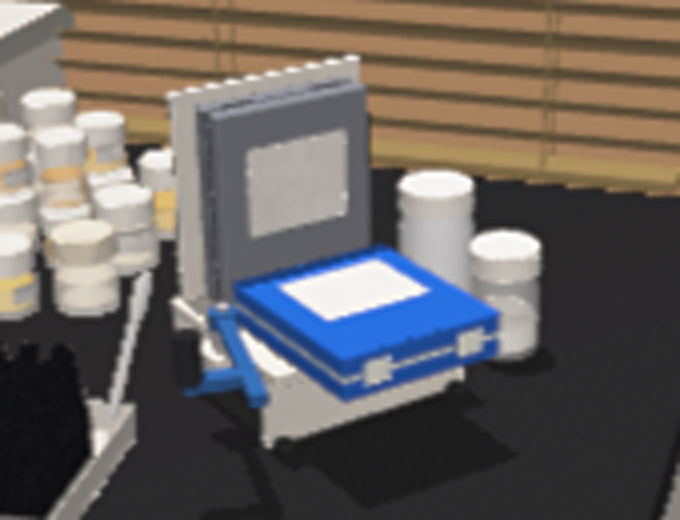

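```bash
cat > m.py <<'E'
from h import *
np.set_printoptions(precision=4,suppress=True)
def pts():
    W=[];C=[]
    for n in("top","side"):
        p=bot.camera(n);W.append(cloud(p).reshape(-1,3));C.append(p["color"].reshape(-1,3).astype(int))
    return W,C
E
python3 - <<'E'
from m import *
W,C=pts()
a=np.radians(-38.1);ex=np.array([np.cos(a),np.sin(a)]);ey=np.array([-ex[1],ex[0]])
pc=lambda v:np.percentile(v,[1,5,50,95,99]).round(4)
for n,w,c in zip("ts",W,C):
    s=np.c_[w[:,:2]@ex,w[:,:2]@ey,w[:,2]]  # rotated world
    c0=np.array([.62,-.305])@np.c_[ex,ey]
    near=(abs(s[:,0]-c0[0]+.05)<.16)&(abs(s[:,1]-c0[1])<.13)
    top=near&(s[:,2]>.2065)&(s[:,2]<.214);print(n,"plate x",pc(s[top,0]),"y",pc(s[top,1]))
    yc=np.median(s[top,1])
    f=near&(s[:,2]>.115)&(s[:,2]<.19)&(abs(s[:,1]-yc)<.05)
    print("face x",pc(s[f,0]), "slope dx/dy",np.polyfit(s[f,1],s[f,0],1))
    blue=near&(c[:,2]>c[:,0]+60)&(s[:,2]>.086)&(s[:,2]<.098)&(abs(s[:,1]-yc)<.084)
    b=s[blue];print("case n",len(b),"x",pc(b[:,0]),"y",pc(b[:,1]))
    print(fit(b),cv2.boxPoints(cv2.minAreaRect((b[:,:2]*1000).astype(np.float32))).round(0).tolist())
    d=near&(c.min(1)>120)&(s[:,2]>.055)&(s[:,2]<.065); d=s[d]; print("deck x",pc(d[:,0]),"y",pc(d[:,1]))
    k=near&(c.max(1)<70)&(s[:,2]>.108)&(s[:,2]<.122)&(s[:,1]>yc+.06); print("knob",k.sum(),s[k].mean(0),w[k].mean(0))
    k=near&(c[:,2]>c[:,0]+40)&(s[:,2]>.078)&(s[:,2]<.098)&(s[:,1]>yc+.088); print("arm",k.sum(),pc(s[k,0]),pc(s[k,1]))
E
```

```text
t plate x [0.6809 0.6814 0.684  0.6871 0.6878] y [0.0689 0.0738 0.1385 0.208  0.2138]
face x [0.6461 0.6466 0.6477 0.6488 0.6491] slope dx/dy [-0.0077  0.6488]
case n 1932 x [0.4909 0.4942 0.5364 0.6221 0.6259] y [0.0882 0.0914 0.1458 0.2014 0.2049]
(array([558.9, 154.6]), array([135.2, 137.4]), 89.3) [[489.0, 88.0], [627.0, 86.0], [628.0, 221.0], [491.0, 223.0]]
deck x [0.5499 0.5559 0.6256 0.674  0.6829] y [0.0625 0.0642 0.0838 0.2194 0.2253]
knob 0 [nan nan nan] [nan nan nan]
arm 265 [0.4936 0.4982 0.54   0.5998 0.611 ] [0.2277 0.23   0.2485 0.2677 0.272 ]
s plate x [0.6807 0.6814 0.6845 0.6879 0.6883] y [0.0708 0.0755 0.1417 0.2058 0.2139]
face x [0.6459 0.6469 0.6496 0.6521 0.6534] slope dx/dy [-0.0002  0.6496]
case n 832 x [0.4909 0.4927 0.5324 0.6225 0.6282] y [0.0884 0.0923 0.1561 0.2047 0.2057]
(array([560.8, 153.7]), array([143.2, 137.2]), 1.24) [[488.0, 221.0], [491.0, 84.0], [634.0, 87.0], [631.0, 224.0]]
deck x [0.4932 0.5512 0.598  0.6869 0.6997] y [0.0146 0.0169 0.2095 0.2372 0.2409]
knob 0 [nan nan nan] [nan nan nan]
arm 145 [0.494  0.4956 0.533  0.6034 0.61  ] [0.2304 0.2321 0.2533 0.2684 0.2715]<stdin>:17: RuntimeWarning: Mean of empty slice.
  ret = um.true_divide(
```

```bash
cat > g.py <<'E'
from m import *
YAW=np.radians(-38.1);ex=np.array([np.cos(YAW),np.sin(YAW)]);ey=np.array([-ex[1],ex[0]])
O=.648*ex+.142*ey
def st(v): v=np.array(v);d=v[...,:2]-O;return np.stack([d@ex,d@ey,v[...,2]],-1)
def now():
    o=bot.get_obs();T=R.from_rotvec(o["tcp_rot"]).as_matrix()
    print("t",round(o["time"],2),"stand mm",(st(o["ee_pos"])*1000).round(1),"yaw err deg",round(np.degrees(np.arctan2(T[1,0],T[0,0])-YAW),2),"F stand",np.r_[o["force"][:2]@ex,o["force"][:2]@ey,o["force"][2]].round(1),"grip",round(o["gripper_width"],3))
    return o,T
def go(x,y,z):
    o,T=now();p=np.r_[O+x/1e3*ex+y/1e3*ey,z/1e3]
    print("delta cm",((p-o["ee_pos"])@T*100).round(2),"twist",round(np.arctan2(T[1,0],T[0,0])-YAW,3))
E
echo ok
```

```text
ok
```

Emit:
arm_command(series=[{"delta_pos":[3.1,-2.0,0],"twist":0.08},{"delta_pos":[6.2,-4.0,0],"twist":0.16},{"delta_pos":[9.3,-6.0,0],"twist":0.24},{"delta_pos":[12.4,-8.0,0],"twist":0.32},{"delta_pos":[15.5,-10.0,0],"twist":0.4}], fingers=1)

```text
time: 1.62
ee_pos: [0.2904, -0.3762, 0.2056]
tcp_rot: [3.139, -0.129, 0.001]
force: [0.5, -0.5, 0.4]
gripper_width: 0.094
gripper_force: 0.0
```

```bash
python3 -c "
from g import *
go(-185,4,200)"
```

```text
t 1.62 stand mm [-187.3 -258.9  205.6] yaw err deg 33.41 F stand [ 0.7 -0.1  0.4] grip 0.094
delta cm [ 14.66 -21.82   0.56] twist 0.583
```

Emit:
arm_command(series=[{"delta_pos":[2.1,-3.1,0],"twist":0.1},{"delta_pos":[4.2,-6.2,0],"twist":0.2},{"delta_pos":[6.3,-9.3,0],"twist":0.3},{"delta_pos":[8.4,-12.4,0],"twist":0.4},{"delta_pos":[10.5,-15.5,0],"twist":0.5}])

```text
time: 2.03
ee_pos: [0.4072, -0.2296, 0.2058]
tcp_rot: [3.009, -0.902, 0.001]
force: [0.6, -1.1, -0.5]
gripper_width: 0.0943
gripper_force: 0.0
```

```bash
python3 -c "
from g import *
go(-190,4,45)"
```

```text
t 2.03 stand mm [-185.9  -71.4  205.8] yaw err deg 4.74 F stand [ 1.2 -0.5 -0.5] grip 0.094
delta cm [ 0.2  -7.55 16.08] twist 0.083
```

Emit:
arm_command(series=[{"delta_pos":[0.1,-2.5,1.5],"twist":0.083},{"delta_pos":[0.1,-5.0,4.5],"twist":0.083},{"delta_pos":[0.2,-7.5,8.0],"twist":0.083},{"delta_pos":[0.2,-7.5,12.0],"twist":0.083},{"delta_pos":[0.2,-7.5,16.0],"twist":0.083}])

```text
time: 2.45
ee_pos: [0.4502, -0.1682, 0.0447]
tcp_rot: [2.973, -1.014, 0.004]
force: [0.8, -0.2, 0.2]
gripper_width: 0.0944
gripper_force: 0.0
```

Emit:
arm_command(series=[{"delta_pos":[0.5,0,0],"twist":0},{"delta_pos":[1.0,0,0],"twist":0},{"delta_pos":[1.5,0,0],"twist":0},{"delta_pos":[1.5,0,0],"twist":0},{"delta_pos":[1.5,0,0],"twist":0}])

```text
time: 2.87
ee_pos: [0.4637, -0.1807, 0.0493]
tcp_rot: [2.97, -1.019, 0.011]
force: [0.3, 0.2, 0.2]
gripper_width: 0.0941
gripper_force: 0.0
```

```bash
python3 - <<'E'
from g import *
now()
ims=[]
for n in("side","top"):
    p=bot.camera(n);ims.append(cv2.resize(p["color"][110:240,190:360] if n=="side" else p["color"][130:260,250:420],(400,306),interpolation=cv2.INTER_CUBIC))
cv2.imwrite("pics/c.png",np.hstack(ims)[:,:,::-1])
E
```

```text
t 2.87 stand mm [-171.6    2.    49.3] yaw err deg 0.22 F stand [0.1 0.3 0.2] grip 0.094
```

View pics/c.png

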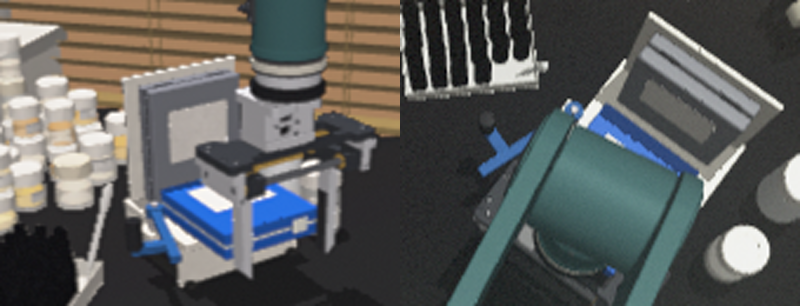

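Emit:
arm_command(series=[{"delta_pos":[0.5,0,0],"twist":0},{"delta_pos":[1.0,0,0],"twist":0},{"delta_pos":[1.4,0,0],"twist":0},{"delta_pos":[1.8,0,0],"twist":0},{"delta_pos":[1.8,0,0],"twist":0}])

```text
time: 3.38
ee_pos: [0.4757, -0.1901, 0.0455]
tcp_rot: [2.972, -1.019, 0.001]
force: [-0.3, -0.2, -0.1]
gripper_width: 0.0941
gripper_force: 0.0
```

```bash
python3 -c "
from g import *
now()"
```

```text
t 3.38 stand mm [-156.3    1.9   45.5] yaw err deg 0.26 F stand [-0.1 -0.4 -0.1] grip 0.094
```

Emit:
arm_command(series=[{"delta_pos":[0.3,0,0],"twist":0},{"delta_pos":[0.6,0,0],"twist":0},{"delta_pos":[0.9,0,0],"twist":0},{"delta_pos":[1.0,0,0],"twist":0},{"delta_pos":[1.0,0,0],"twist":0}])

```text
time: 3.8
ee_pos: [0.4829, -0.1957, 0.0453]
tcp_rot: [-2.972, 1.018, 0.001]
force: [-2.4, 1.5, 1.3]
gripper_width: 0.094
gripper_force: 1.0
```

```bash
python3 - <<'E'
from g import *
now()
p=bot.camera("side")
cv2.imwrite("pics/d.png",cv2.resize(p["color"][110:230,220:380],(640,480),interpolation=cv2.INTER_CUBIC)[:,:,::-1])
E
```

```text
t 3.8 stand mm [-147.2    1.9   45.3] yaw err deg 0.27 F stand [-2.8 -0.3  1.3] grip 0.094
```

View pics/d.png

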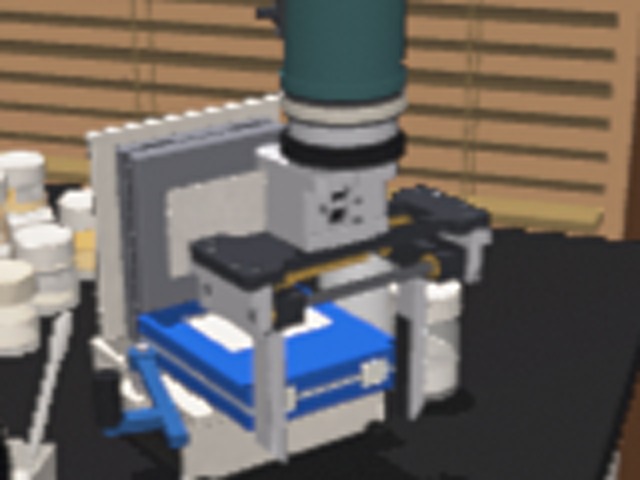

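```bash
python3 - <<'E'
from g import *
p=bot.camera("side");w=st(cloud(p))*1000;c=p["color"].astype(int)
roi=(w[...,0]>-200)&(w[...,0]<10)&(abs(w[...,1])<90)
blue=roi&(c[...,2]>c[...,0]+60)
t=blue&(w[...,2]>87)&(w[...,2]<97)
q=w[t];print("top",len(q),np.percentile(q,[1,99],0).round(0).tolist())
f=roi&(w[...,2]>64)&(w[...,2]<88)&(w[...,0]<-100)
for y in range(-80,81,10):
    m=f&(abs(w[...,1]-y)<5)
    if m.sum()>2: print(y,m.sum(),np.percentile(w[m][:,0],[5,50,95]).round(0),np.median(c[m],0))
# right edge and front edge of top
for y in range(-60,80,15):
    m=t&(abs(w[...,1]-y)<6)
    if m.sum()>3: print("front",y,np.percentile(w[m][:,0],[2,98]).round(0))
for x in range(-150,0,20):
    m=t&(abs(w[...,0]-x)<8)
    if m.sum()>3: print("y range",x,np.percentile(w[m][:,1],[2,98]).round(0))
f=roi&(w[...,2]<58)&(w[...,2]>40)&(w[...,0]<-115);print("fingers",f.sum())
q=w[f]
for s in(1,-1):
    r=q[q[:,1]*s>0]
    if len(r):print(np.percentile(r,[5,95],0).round(0).tolist())
E
```

```text
top 555 [[-140.0, -53.0, 87.0], [-2.0, 65.0, 94.0]]
-60 9 [-158. -157. -155.] [172. 169. 171.]
-50 56 [-159. -154. -138.] [ 92.5  96.  101.5]
-40 32 [-154. -139. -136.] [ 58.  83. 138.]
-30 27 [-141. -138. -137.] [181. 179. 172.]
-20 28 [-141. -138. -136.] [ 94.  104.5 148.5]
-10 26 [-140. -138. -134.] [ 44.5  77.  146. ]
0 27 [-140. -138. -136.] [ 38.  75. 145.]
10 28 [-140. -138. -136.] [ 42.5  76.5 145. ]
20 31 [-140. -138. -136.] [ 38.  75. 147.]
30 26 [-140. -138. -137.] [ 97.5 110.  146.5]
40 3 [-140. -140. -139.] [179. 177. 170.]
50 18 [-159. -157. -155.] [155.  152.5 158. ]
60 126 [-158. -136. -104.] [ 93.5 106.5 136. ]
70 4 [-130. -120. -113.] [ 32.5  66.5 128.5]
front -60 [-110.  -67.]
front -45 [-139.  -57.]
front -30 [-140.  -86.]
front -15 [-139.  -90.]
front 0 [-140.  -91.]
front 15 [-139. -101.]
front 30 [-138.   -3.]
front 45 [-117.   -7.]
front 60 [-136.   -2.]
y range -130 [-50.  64.]
y range -110 [-53.  64.]
y range -90 [-52.  64.]
y range -70 [-51.  64.]
y range -50 [ 1. 85.]
y range -30 [-5. 65.]
y range -10 [26. 64.]
fingers 48
[[-159.0, 49.0, 49.0], [-144.0, 60.0, 57.0]]
[[-158.0, -55.0, 46.0], [-139.0, -45.0, 58.0]]
```

Emit:
arm_command(series=[{"delta_pos":[0.1,0,0],"twist":0},{"delta_pos":[0.2,0,0],"twist":0},{"delta_pos":[0.3,0,0],"twist":0},{"delta_pos":[0.4,0,0],"twist":0},{"delta_pos":[0.4,0,0],"twist":0}])

```text
time: 4.32
ee_pos: [0.4827, -0.1955, 0.0453]
tcp_rot: [-2.969, 1.017, 0.015]
force: [-10.7, 8.2, 8.7]
gripper_width: 0.0942
gripper_force: 6.9
```

```bash
python3 -c "
from g import *
now()"
```

```text
t 4.32 stand mm [-147.5    2.    45.3] yaw err deg 0.28 F stand [-13.5  -0.1   8.7] grip 0.094
```

Emit:
arm_command(series=[{"delta_pos":[0.2,0,0],"twist":0},{"delta_pos":[0.2,0,-0.4],"twist":0},{"delta_pos":[0.2,0,-0.8],"twist":0},{"delta_pos":[0.2,0,-1.2],"twist":0},{"delta_pos":[0.2,0,-1.5],"twist":0}])

```text
time: 4.73
ee_pos: [0.4815, -0.1945, 0.0565]
tcp_rot: [-2.967, 1.016, 0.028]
force: [-10.2, 8.0, -2.9]
gripper_width: 0.0939
gripper_force: 6.8
```

```bash
cat > look.py <<'E'
from g import *
now()
p=bot.camera("side");w=st(cloud(p))*1000;c=p["color"].astype(int)
roi=(w[...,0]>-200)&(w[...,0]<5)&(w[...,1]>-75)&(w[...,1]<75)&(w[...,2]>62)&(c[...,2]>c[...,0]+60)
q=w[roi]
# side-face (left) outline: extremes in x,z
h=cv2.boxPoints(cv2.minAreaRect(q[:,[0,2]].astype(np.float32)));print(len(q),"xz box",h.round(0).tolist(),"y",np.percentile(q[:,1],[1,99]).round(0))
m=q[abs(q[:,1])<40]
print("max z",np.percentile(m[:,2],99).round(0),"min x",np.percentile(m[:,0],1).round(0))
E
python3 look.py
```

```text
t 4.73 stand mm [-149.1    2.    56.5] yaw err deg 0.28 F stand [-13.   -0.   -2.9] grip 0.094
824 xz box [[-210.0, 103.0], [-23.0, 23.0], [5.0, 89.0], [-182.0, 169.0]] y [-52.  66.]
max z 103.0 min x -142.0
```

Emit:
arm_command(series=[{"delta_pos":[0.1,0,-0.5],"twist":0},{"delta_pos":[0.2,0,-1.0],"twist":0},{"delta_pos":[0.2,0,-1.5],"twist":0},{"delta_pos":[0.2,0,-2.0],"twist":0},{"delta_pos":[0.2,0,-2.5],"twist":0}])

```text
time: 5.2
ee_pos: [0.4806, -0.1938, 0.0803]
tcp_rot: [-2.965, 1.015, 0.041]
force: [-14.9, 13.2, -0.6]
gripper_width: 0.0939
gripper_force: 9.9
```

```bash
python3 look.py
```

```text
t 5.2 stand mm [-150.2    2.    80.3] yaw err deg 0.31 F stand [-19.8   1.2  -0.6] grip 0.094
684 xz box [[-176.0, 109.0], [-17.0, 51.0], [-2.0, 93.0], [-160.0, 151.0]] y [-51.  66.]
max z 126.0 min x -142.0
```

Emit:
arm_command(series=[{"delta_pos":[0,0,-0.7],"twist":0},{"delta_pos":[0.1,0,-1.4],"twist":0},{"delta_pos":[0.1,0,-2.1],"twist":0},{"delta_pos":[0.3,0,-2.8],"twist":0},{"delta_pos":[0.5,0,-3.5],"twist":0}])

```text
time: 5.67
ee_pos: [0.4855, -0.1976, 0.1175]
tcp_rot: [-2.966, 1.015, 0.036]
force: [-15.8, 12.9, 4.2]
gripper_width: 0.0941
gripper_force: 10.8
```

```bash
python3 look.py
```

```text
t 5.67 stand mm [-144.     2.1  117.5] yaw err deg 0.32 F stand [-20.4   0.5   4.2] grip 0.094
551 xz box [[-158.0, 137.0], [-11.0, 67.0], [5.0, 101.0], [-142.0, 171.0]] y [-51.  66.]
max z 159.0 min x -136.0
```

Emit:
arm_command(series=[{"delta_pos":[0.1,0,-0.6],"twist":0},{"delta_pos":[0.3,0,-1.2],"twist":0},{"delta_pos":[0.6,0,-1.8],"twist":0},{"delta_pos":[0.9,0,-2.4],"twist":0},{"delta_pos":[1.2,0,-2.8],"twist":0}])

```text
time: 6.13
ee_pos: [0.4988, -0.2078, 0.1487]
tcp_rot: [-2.969, 1.016, 0.017]
force: [-0.1, -0.6, 0.6]
gripper_width: 0.0935
gripper_force: 0.0
```

```bash
python3 look.py
```

```text
t 6.13 stand mm [-127.3    2.2  148.7] yaw err deg 0.32 F stand [ 0.3 -0.6  0.6] grip 0.094
1059 xz box [[-138.0, 175.0], [-23.0, 61.0], [30.0, 113.0], [-85.0, 228.0]] y [-48.  66.]
max z 182.0 min x -118.0
```

Emit:
arm_command(series=[{"delta_pos":[0.6,0,-0.5],"twist":0},{"delta_pos":[1.1,0,-1.0],"twist":0},{"delta_pos":[1.6,0,-1.4],"twist":0},{"delta_pos":[2.0,0,-1.8],"twist":0},{"delta_pos":[2.4,0,-2.1],"twist":0}])

```text
time: 6.6
ee_pos: [0.5223, -0.2263, 0.1704]
tcp_rot: [2.971, -1.018, 0.003]
force: [-0.7, 1.5, 0.9]
gripper_width: 0.0939
gripper_force: 0.7
```

```bash
python3 look.py
```

```text
t 6.6 stand mm [-97.3   2.3 170.4] yaw err deg 0.28 F stand [-1.5  0.8  0.9] grip 0.094
1622 xz box [[-112.0, 209.0], [-30.0, 61.0], [44.0, 102.0], [-38.0, 250.0]] y [-50.  65.]
max z 198.0 min x -88.0
```

Emit:
arm_command(series=[{"delta_pos":[0.7,0,-0.2],"twist":0},{"delta_pos":[1.4,0,-0.4],"twist":0},{"delta_pos":[2.1,0,-0.6],"twist":0},{"delta_pos":[2.7,0,-0.7],"twist":0},{"delta_pos":[3.3,0,-0.8],"twist":0}])

```text
time: 7.07
ee_pos: [0.5484, -0.2468, 0.1772]
tcp_rot: [2.972, -1.019, 0.0]
force: [-0.6, 0.6, 0.1]
gripper_width: 0.0942
gripper_force: 0.1
```

```bash
python3 look.py
```

```text
t 7.07 stand mm [-64.1   2.2 177.2] yaw err deg 0.26 F stand [-0.9  0.1  0.1] grip 0.094
1930 xz box [[-81.0, 65.0], [-3.0, 62.0], [4.0, 202.0], [-75.0, 206.0]] y [-50.  65.]
max z 203.0 min x -56.0
```

Nearly up; finish the push slowly to about x = −40 and slightly press.

Emit:
arm_command(series=[{"delta_pos":[0.6,0,0],"twist":0},{"delta_pos":[1.2,0,0],"twist":0},{"delta_pos":[1.7,0,0],"twist":0},{"delta_pos":[2.1,0,0],"twist":0},{"delta_pos":[2.4,0,0],"twist":0}])

```text
time: 7.53
ee_pos: [0.567, -0.2611, 0.1773]
tcp_rot: [2.972, -1.018, -0.0]
force: [-0.4, 0.3, -0.7]
gripper_width: 0.0939
gripper_force: 0.0
```

```bash
python3 look.py
```

```text
t 7.53 stand mm [-40.7   2.4 177.3] yaw err deg 0.27 F stand [-0.5 -0.  -0.7] grip 0.094
2038 xz box [[-51.0, 199.0], [-33.0, 62.0], [21.0, 68.0], [3.0, 206.0]] y [-51.  65.]
max z 200.0 min x -33.0
```

Emit:
arm_command(series=[{"delta_pos":[0.2,0,0],"twist":0},{"delta_pos":[0.4,0,0],"twist":0},{"delta_pos":[0.5,0,0],"twist":0},{"delta_pos":[0.5,0,0],"twist":0},{"delta_pos":[0.5,0,0],"twist":0}])

```text
time: 8.0
ee_pos: [0.5682, -0.262, 0.1774]
tcp_rot: [-2.97, 1.019, 0.011]
force: [-6.3, 5.2, 1.9]
gripper_width: 0.0943
gripper_force: 3.9
```

```bash
cat > up.py <<'E'
from g import *
now()
for n in("side","top"):
    p=bot.camera(n);w=st(cloud(p))*1000;c=p["color"].astype(int)
    q=w[(abs(w[...,1])<80)&(w[...,0]>-80)&(w[...,0]<5)&(w[...,2]>62)&(w[...,2]<210)&(c[...,2]>c[...,0]+60)]
    f=q[(q[:,1]<50)&(q[:,1]>-45)&(q[:,2]<190)]
    if len(f)>50:
        A=np.c_[np.ones(len(f)),f[:,1]-5,f[:,2]-130];k=np.linalg.lstsq(A,f[:,0],rcond=None)[0];r=abs(f[:,0]-A@k);k=np.linalg.lstsq(A[r<5],f[r<5,0],rcond=None)[0]
        print(n,"front plane x@z130",k[0].round(1),"yaw",k[1].round(3),"tilt",k[2].round(3),"z",f[:,2].min().round(),f[:,2].max().round())
    t=q[q[:,2]>190];
    if len(t)>20: print(n,"top y",np.percentile(t[:,1],[2,98]).round(0),"x",np.percentile(t[:,0],[2,98]).round(0),"z",np.percentile(t[:,2],95).round())
E
python3 up.py
```

```text
t 8.0 stand mm [-39.2   2.4 177.4] yaw err deg 0.24 F stand [-8.1  0.2  1.9] grip 0.094
side front plane x@z130 -30.1 yaw -0.001 tilt -0.0 z 62.0 190.0
side top y [-49.  65.] x [-32.   2.] z 201.0
top top y [-47.  47.] x [-29.  -2.] z 202.0
```

Emit:
arm_command(series=[{"delta_pos":[-1.0,0,0],"twist":0},{"delta_pos":[-3.0,0,0],"twist":0},{"delta_pos":[-6.0,0,-1.0],"twist":0},{"delta_pos":[-9.0,0,-2.0],"twist":0},{"delta_pos":[-12.0,0,-2.0],"twist":0}], fingers=0, newtons=20)

```text
time: 8.52
ee_pos: [0.4758, -0.1901, 0.1996]
tcp_rot: [2.971, -1.018, 0.006]
force: [-0.4, 0.3, 0.4]
gripper_width: 0.0637
gripper_force: 0.0
```

```bash
python3 up.py; python3 - <<'E'
from g import *
for n in("side","top"):
    p=bot.camera(n);w=st(cloud(p))*1000;c=p["color"].astype(int)
    r=(w[...,0]>-180)&(w[...,0]<-20)&(w[...,1]>80)&(w[...,1]<190)
    k=r&(w[...,2]>104)&(w[...,2]<120)
    a=r&(w[...,2]>78)&(w[...,2]<94)&(c[...,2]>c[...,0]+40)
    print(n,"knob",k.sum(),np.median(w[k],0).round(1),np.percentile(w[k],[3,97],0).round(0).tolist())
    print("arm",np.percentile(w[a],[2,98],0).round(0).tolist())
ims=[cv2.resize(x,(400,300)) for x in(p["color"][110:260,240:440],bot.camera("side")["color"][110:260,190:390])]
cv2.imwrite("pics/e.png",np.hstack(ims)[:,:,::-1])
E
```

```text
t 8.52 stand mm [-156.3    2.   199.6] yaw err deg 0.27 F stand [-0.5  0.   0.4] grip 0.064
side front plane x@z130 -30.1 yaw -0.002 tilt 0.001 z 62.0 190.0
side top y [-29.  65.] x [-32.   3.] z 201.0
side knob 75 [-112.   142.7  111.8] [[-121.0, 131.0, 105.0], [-30.0, 153.0, 118.0]]
arm [[-154.0, 85.0, 78.0], [-41.0, 143.0, 87.0]]
top knob 60 [-111.9  144.   113.8] [[-121.0, 132.0, 106.0], [-33.0, 153.0, 118.0]]
arm [[-155.0, 118.0, 81.0], [-111.0, 138.0, 88.0]]
```

View pics/e.png

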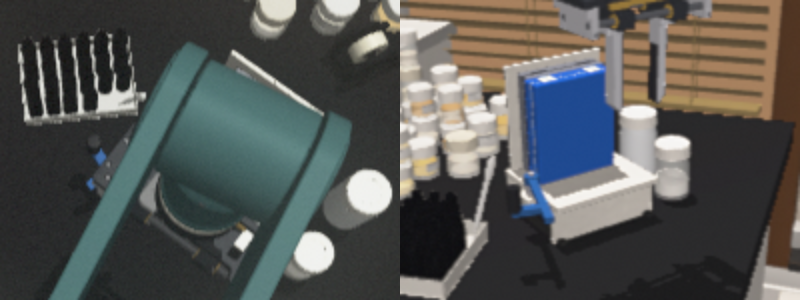

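```bash
python3 - <<'E'
from g import *
o,_=now();print(o["joint_pos"])
w=np.concatenate([(st(cloud(bot.camera(n)))*1000).reshape(-1,3) for n in("side","top")])
for y in range(80,290,20):
    print(y,[ (lambda q:int(np.percentile(q,97)) if len(q)>2 else None)(w[(abs(w[:,0]-x)<10)&(abs(w[:,1]-y)<10),2]) for x in range(-180,80,20)])
E
```

```text
t 8.77 stand mm [-155.5    1.9  197.8] yaw err deg 0.28 F stand [-0.1  0.7 -0.6] grip 0.044
[-0.491   0.0051  1.4713 -0.0002  1.6636  1.7399]
80 [339, 339, 339, 338, 60, 60, 85, 89, 7, 59, 60, 207, 1]
100 [338, 338, 338, 273, 85, 85, 85, 84, 1, 1, 1, 2, 1]
120 [2, 86, 86, 86, 5, 1, 1, 21, 1, 1, 0, 0, 0]
140 [2, 2, 3, 115, 114, 4, 3, 119, 79, 2, 3, 1, 1]
160 [3, 3, 3, 113, 111, 1, 2, 63, 56, 25, 2, 1, 3]
180 [4, 3, 3, 4, 3, 3, 52, 22, 53, 70, 22, 3, 2]
200 [3, 3, 4, 3, 3, 52, 70, 70, 71, 69, 70, 67, 3]
220 [3, 2, 3, 4, 62, 69, 70, 71, 70, 71, 70, 71, 8]
240 [2, 4, 3, 51, 69, 70, 70, 69, 69, 70, 69, 24, 3]
260 [3, 3, 3, 47, 68, 70, 71, 70, 70, 69, 24, 3, 3]
280 [3, 2, 2, 2, 59, 69, 70, 70, 69, None, 3, 3, 3]
```

Emit:
arm_command(series=[{"delta_pos":[1.2,-3.3,0],"twist":0},{"delta_pos":[2.4,-6.6,0],"twist":0},{"delta_pos":[3.6,-9.9,0],"twist":0},{"delta_pos":[4.8,-13.2,0],"twist":0},{"delta_pos":[6.2,-16.4,0],"twist":0}])

```text
time: 9.28
ee_pos: [0.6274, -0.0981, 0.1966]
tcp_rot: [2.972, -1.019, -0.001]
force: [-0.0, -0.3, 0.7]
gripper_width: 0.0028
gripper_force: 0.0
```

```bash
python3 -c "
from g import *
go(-93,166,92)"
```

```text
t 9.28 stand mm [-93.7 167.9 196.6] yaw err deg 0.25 F stand [ 0.2 -0.2  0.7] grip 0.003
delta cm [ 0.08  0.19 10.46] twist 0.004
```

Emit:
arm_command(series=[{"delta_pos":[0,0.1,3.0],"twist":0},{"delta_pos":[0,0.1,6.0],"twist":0},{"delta_pos":[0,0.1,9.0],"twist":0},{"delta_pos":[0,0.1,10.4],"twist":0},{"delta_pos":[0,0.1,10.4],"twist":0}])

```text
time: 9.7
ee_pos: [0.6226, -0.0991, 0.0869]
tcp_rot: [2.971, -1.018, -0.016]
force: [-0.0, 0.4, 0.3]
gripper_width: 0.0004
gripper_force: 0.0
```

Emit:
arm_command(series=[{"delta_pos":[-0.4,0.5,0],"twist":0},{"delta_pos":[-0.8,1.0,0],"twist":0},{"delta_pos":[-1.4,1.6,0],"twist":0},{"delta_pos":[-1.9,2.1,0],"twist":0},{"delta_pos":[-2.4,2.8,0],"twist":0}])

```text
time: 10.12
ee_pos: [0.5889, -0.1073, 0.0955]
tcp_rot: [-2.972, 1.018, -0.006]
force: [1.1, 0.6, 0.5]
gripper_width: 0.001
gripper_force: 0.5
```

```bash
cat > k.py <<'E'
from g import *
o,_=now();s=st(o["ee_pos"])*1000-[-42,86,0];print("pusher ang",np.degrees(np.arctan2(s[1],s[0]))%360,"r",np.hypot(*s[:2]))
p=bot.camera("side");w=st(cloud(p))*1000;c=p["color"].astype(int)
a=(w[...,2]>78)&(w[...,2]<94)&(c[...,2]>c[...,0]+40)&(w[...,0]<-38)&(w[...,0]>-170)&(w[...,1]>-60)&(w[...,1]<200)
q=w[a][:,:2]-[-42,86];r=np.hypot(*q.T);f=q[(r>20)&(r<125)];print("arm ang",np.median(np.degrees(np.arctan2(f[:,1],f[:,0]))%360),len(f))
E
python3 k.py
```

```text
t 10.12 stand mm [-118.4  136.9   95.5] yaw err deg 0.27 F stand [0.5 1.2 0.5] grip 0.001
pusher ang 146.32099815882015 r 91.81783315811094
arm ang 181.37474181306143 131
```

Emit:
arm_command(series=[{"delta_pos":[-0.7,1.2,0],"twist":0},{"delta_pos":[-1.2,2.7,0],"twist":0},{"delta_pos":[-1.5,3.8,0],"twist":0},{"delta_pos":[-1.6,5.1,0],"twist":0},{"delta_pos":[-1.4,6.7,0],"twist":0}])

```text
time: 10.58
ee_pos: [0.5365, -0.1513, 0.0942]
tcp_rot: [-2.971, 1.017, -0.004]
force: [3.7, 0.4, 0.9]
gripper_width: 0.0007
gripper_force: 1.3
```

Emit:
arm_command(series=[{"delta_pos":[0.3,1.2,0],"twist":0},{"delta_pos":[0.7,2.3,0],"twist":0},{"delta_pos":[1.2,3.3,0],"twist":0},{"delta_pos":[1.9,4.2,0],"twist":0},{"delta_pos":[2.5,4.9,0],"twist":0}])

```text
time: 11.0
ee_pos: [0.5255, -0.2065, 0.0931]
tcp_rot: [2.971, -1.019, -0.003]
force: [0.5, 1.8, 0.2]
gripper_width: 0.0006
gripper_force: 0.5
```

```bash
python3 k.py
```

```text
t 11.0 stand mm [-107.    19.7   93.1] yaw err deg 0.23 F stand [-0.7  1.7  0.2] grip 0.001
pusher ang 225.5346868539392 r 92.86267086940242
arm ang 257.3061705036206 94
```

Emit:
arm_command(series=[{"delta_pos":[0.6,0.4,0],"twist":0},{"delta_pos":[1.2,0.9,0],"twist":0},{"delta_pos":[1.6,1.1,0],"twist":0},{"delta_pos":[1.9,1.4,0],"twist":0},{"delta_pos":[1.9,1.4,0],"twist":0}])

```text
time: 11.47
ee_pos: [0.5302, -0.2207, 0.093]
tcp_rot: [-2.961, 1.011, 0.02]
force: [-8.9, 17.2, 8.8]
gripper_width: 0.0002
gripper_force: 8.5
```

```bash
python3 k.py
```

```text
t 11.47 stand mm [-94.6  11.5  93. ] yaw err deg 0.4 F stand [-17.6   8.1   8.8] grip 0.0
pusher ang 234.786062497823 r 91.18720301552413
arm ang 265.4447154293947 100
```

Emit:
arm_command(series=[{"delta_pos":[-1.9,-0.8,0],"twist":0},{"delta_pos":[-4.0,-1.5,0],"twist":0},{"delta_pos":[-6.5,-1.5,-2.0],"twist":0},{"delta_pos":[-8.5,-1.5,-5.0],"twist":0},{"delta_pos":[-9.5,-1.5,-8.5],"twist":0}])

```text
time: 11.93
ee_pos: [0.4643, -0.1562, 0.1772]
tcp_rot: [-2.972, 1.016, 0.009]
force: [0.9, 0.2, 0.3]
gripper_width: 0.0009
gripper_force: 0.0
```

```bash
python3 k.py; python3 up.py; python3 - <<'E'
from g import *
p=bot.camera("side");w=st(cloud(p))*1000
k=(w[...,2]>92)&(w[...,2]<118)&(w[...,0]<-50)&(w[...,0]>-120)&(w[...,1]>-40)&(w[...,1]<60)
q=w[k];print("knob",len(q),np.percentile(q,[5,50,95],0).round(0).tolist())
cv2.imwrite("pics/f.png",cv2.resize(p["color"][110:240,200:370],(680,520),interpolation=cv2.INTER_CUBIC)[:,:,::-1])
E
```

```text
t 11.93 stand mm [-186.2   21.6  177.2] yaw err deg 0.35 F stand [0.6 0.7 0.3] grip 0.001
pusher ang 204.06288868584429 r 157.9627495021539
arm ang 265.3137155422427 109
t 11.98 stand mm [-182.3   22.7  187.4] yaw err deg 0.37 F stand [1.  0.4 4.4] grip 0.001
side front plane x@z130 -30.3 yaw -0.006 tilt 0.009 z 62.0 190.0
side top y [-50.  65.] x [-33.   2.] z 201.0
top top y [-52.  64.] x [-25.  -2.] z 202.0
knob 65 [[-87.0, -4.0, 94.0], [-84.0, 3.0, 105.0], [-73.0, 8.0, 115.0]]
```

View pics/f.png

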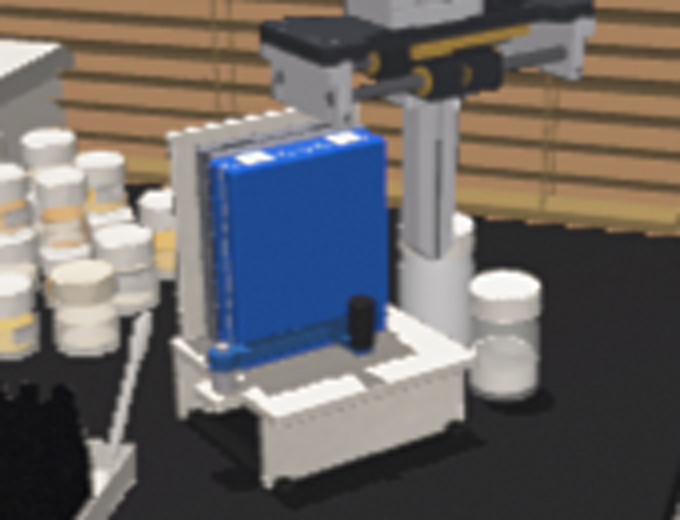

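```bash
python3 -c "
from g import *
now();print(bot.sign_off())"
```

```text
t 12.13 stand mm [-182.1   22.   180.1] yaw err deg 0.3 F stand [ 0.7  0.7 -0.8] grip 0.0
the job is handed in; nothing more can be done
None
```

The blue case stands upright and square against the grey case, about 6 mm left of the deck's middle, and the keeper arm is pushed to its stop. The jars and other things weren't touched, and the job was handed in at about 12 s; the hand-in returned no verdict.

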